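Refit the plunger rod of an analyser's dispensing pump

ROBOT

A 7-joint arm with a two-finger parallel gripper is mounted at the origin on the work surface. World frame = base frame: x ahead of the robot, y to its left, z up, the work surface at z = 0. Lengths are in m, angles in rad, forces in N, time in s.
With the tool pointing down it reaches from about 0.425 to 0.95 m from the base axis. Payload 4.7 kg.
Tool frame: the origin (TCP) lies midway between the tips of the shut fingers; the grasp point (between the pads) lies 19 mm behind it; z points along the fingers, y is the line along which they close (so a half turn about z gives the same grasp; the last joint's range is limited). The gripper opens to 87 mm and grips with 3 to 60 N. Pads are 19 mm wide; open, the fingers measure 117 mm over their backs; the gripper's body (75 mm by 190 mm) begins 51 mm behind the grasp point.
Start: joints at [1.18, 0.469, -0.049, 1.532, 0.024, 1.141, -0.082], TCP at [0.239, -0.631, 0.223] pointing down, gripper open.
Joint ranges: [-2.59, 2.59], [-0.33, 1.99], [-1.39, 1.29], [0.1, 2.45], [-1.04, 4.18], [0.21, 1.99], [-2.66, 2.66]. Speed limits (rad/s): [2.57, 2.57, 3.14, 3.14, 3.14, 3.14, 3.14].

INTERFACE

Orientations are given as a unit quaternion [x, y, z, w].
In Python, from bench import manip gives the robot as it stands. The module is installed in compiled form; this text tells all that it offers.
- The arm moves only by the tool move_arm, never from a script. Its argument "commands" is a list of rows, each an object with "fingers": the closure, from 0 (fully open) to 1 (shut); "offset": the shift along the tool's x, y, z in mm, a list of three; "delta_rot": the turn, a rotation vector about the tool's x, y, z in rad, a list of three. A call has 1 to 5 rows; each row shifts and turns the commanded pose from where the row before left it, along the tool's axes as they then stand; what a row does not reach is not made up. A row lasts 1/12 s, in which the tool goes at most 41.7 mm and 7.16 degrees, less where a joint would pass 70% of its speed; a pose out of reach is approached as far as the arm can. A call with a gripper value outside its range is refused whole. The fingers move at their own pace and stop on an object; "grip_force" is the grip in N (left out, the last holds). Time passes only in rows, so rows that do not move let the fingers close. It gives the time, the measured TCP pose, the force and the opening at its end, in the units of the state.
- manip.get_obs(): the state, without advancing time (a new reading comes with each control period).
- manip.grab_frame(name): name is "scene" or "top" or "wrist"; returns a dict with "img" (384x512x3 uint8, red, green, blue), "camera_matrix" (3x3 intrinsics, pixels), "eye" and "rotation" of the camera in the world; the wrist camera has in their place "hand_eye" (4x4, takes a point from camera to tool coordinates, whose origin is the TCP and whose axes are the flange's). Camera axes: x right, y up, looking along -z (the intrinsics and any distortion apply to the point x, -y, -z); pixel columns grow to the right and rows downward; lengths in m; the calibration is good to about 2 mm. A picture is of the moment at which its call begins: read the wrist's pose just before it. There is no depth.
- manip.finish_job(): hands the job in, once; it reports no verdict.
Trained networks look in a picture, given as the dict that the camera call returned (one of the last four; its "shot" number tells which), for a name from the list of things; names that differ only in an ending like _2 or _b are one class to them, and where a whole thing is asked for, a point or a joint stands for the part that bears it (a point fixed in the world has none). Each returns a list of dicts, best first, with "score" (0 to 1); they miss things now and then, are a little off and sometimes report something else, mostly with a low value. They report only what shows in the picture. A call takes as long as a camera call. They do not tell look-alikes from the thing itself.
- manip.spot_in(picture, label): "bbox" ([centre column, centre row, width, height] as shares, 0 to 1, of the picture: columns of its width, rows of its height, round what is visible of it).
- manip.mark_of(picture, label): "centre" ([column, row] as shares, 0 to 1, of the picture: columns of its width, rows of its height: a listed point, or the origin of a listed thing).
The state is a dict: "clock": time; "joint_pos": joint angles; "qd": joint speeds; "joint_torque": joint torques, N m; "eef_pos": TCP position; "eef_rot": TCP orientation; "contact_force": force on the tool from outside, world axes, zero at the start; "wrist_torque": the same for the moment, N m; "width": finger opening in m.
Only numpy, scipy, OpenCV 4.12 (cv2) and the standard library are available. Lean on these libraries where they do the work, as an engineer would, in place of code of your own. Each camera call takes 0.05 s, during which the arm holds its last target. There are 200 camera calls.

TASK

Refit the pump's plunger: take the steel rod out of its blue rest by the middle, slide its tip about half-way into the pump's bore and let go of it there. Then grip it again on the dark tail behind the orange collar and push it fully home, pressing the collar on the brass lock ring for a moment with about 15 N beyond the drag of sliding (never more than 28 N on the ring or 45 N on the pump), and let go. Leave the bottle, the jar and the tube rack alone.

Things in the scene. Friction and masses are not known exactly. Their poses are not given: they have to be found in the camera images.
- rod_mid (a point): Loose plunger rod: a straight steel bar 16 mm thick and 203 mm long, 0.23 to 0.43 kg. This point is on its axis near its centre of mass, the place for the first grip. Its x axis runs along the rod towards the tip. It starts lying level in the rest, its axis 48 mm above the bench.
- rod_tip (a point): Centre of the rod's leading end, 100 mm ahead (+x) of rod_mid; the last 4 mm taper from 16 to 11 mm. A rod held or pushed slightly out of line wedges in the bore, and the sideways force felt shows which way to give.
- rod_collar (a point): Centre of the front face of the rod's orange collar (30 mm across, 8 mm thick), 50 mm behind rod_mid. This face seats on the front of the brass lock ring around the pump's mouth: a fixed ring 40 mm across with a 24 mm hole, standing out 4 to 24 mm from the pump's face. How far is set anew each time and not measured: find it by feel.
- rod_tail (a point): Middle of the dark rubber-sleeved tail (it does not slip in a firm grip) behind the collar, 81 mm behind rod_mid: 16 mm thick, 45 mm long, the place for the second grip. At the start the tail lies on one of the rest's saddles. When let go half-way in the bore, the rod sags until its tail hangs several mm low (up to about 0.05 rad).
- pump_mouth (a point): Centre of the mouth of the pump's bore, in the middle of its flat face 70 mm wide and 60 mm high, 95 mm above the bench. A brass ring surrounds it. Its x axis points level into the bore. The bore is 18 mm wide (2 mm wider than the rod), 158 mm deep, with a 3 mm chamfer at the mouth.
- rest: Blue fixed rest, base 225 x 75 mm and 10 mm thick; origin under its centre, x along the rod. Two V saddles, 14 mm wide along the rod and up to 40 mm across, 80 mm ahead of and 82 mm behind rod_mid, tops 51 mm above the bench. Lift the rod straight up out of it.
- reagent: Bystander: white bottle with a blue cap, 60 mm across, 130 mm high, origin under its centre.
- jar: Bystander: amber jar, 56 mm across, 70 mm high, origin under its centre.
- tubes: Bystander: white rack of capped tubes, 70 x 140 mm, 86 mm high with tubes, origin under its centre.
- pump: Fixed pump, an aluminium block on a grey foot, with a black motor at its far end. Origin on the bench under the block's centre, 82.5 mm behind the mouth; x along the bore, inwards. The block's top is 125 mm above the bench. A floating seal 60 to 90 mm inside the bore is pushed ahead by the rod's tip, resisting with about 7 N (plus 20 N per m/s) and staying where it is left.
Not all that is in view belongs to the job. Of the things that look like the part that bears rod_mid, the larger one is meant.

How it is judged:
On the way, in this order (a step that is already met when the one before it is completed fails the run):
1. the rod's tip is 45 to 115 mm deep in the bore and the fingers have let go of the rod (x of rod_tip in the frame of pump_mouth between 0.045 and 0.115 m and distance between rod_tip and pump_mouth below 0.116 m and angle between the x axis of rod_mid and the x axis of pump_mouth, either way round below 0.08 rad and contact force between the fingers and rod below 0.05 N), for 0.2 s.
2. pushed from behind the collar, the collar is within 3 mm of the ring's front and presses on the ring with more than 8 N (x of rod_collar in the frame of ring above -0.003 m and contact force between rod and ring above 8 N and x of the grasp point in the frame of rod_collar below -0.008 m and contact force between the fingers and rod above 1 N), for 0.15 s.
At the end, for the whole second after the job is handed in: The rod is in the bore, in line with it within 0.04 rad, its collar within 3 mm of the front of the brass ring, let go and at rest (x of rod_collar in the frame of ring above -0.003 m and distance between rod_collar and ring below 0.005 m and angle between the x axis of rod_mid and the x axis of pump_mouth, either way round below 0.04 rad and linear speed of rod below 0.01 m/s); the robot touches nothing.
It fails at once if the robot, touching the rod, presses it on the ring with more than 28 N or on the pump with more than 45 N ((contact force between rod and pump above 45 N or contact force between rod and ring above 28 N) and contact force between the fingers and rod above 1 N).
It fails at once if the bottle, the jar or the tube rack is shifted by more than 20 mm (distance of any of reagent, jar, tubes from where it was at the start of the episode above 0.02 m).
It also fails if it takes over 72 s, if anything falls off the work surface, if the arm or the gripper's body presses on something with over 40 N, if the wrist force passes 120 N, or if a joint passes its speed limit or range.

## Working session

There is one attempt and no reset: what is moved stays moved. The work goes in short steps, Python scripts to look and compute and a tool call to move; the robot and the scene stay as the last step left them, time stands still between calls to the robot, and variables do not carry over. Pictures are saved under pics/ and viewed, on a budget of 10 in all, crops included, one or two more only if the job needs it, and the job is handed in when it is done.

Besides the shell and the picture viewer there is one more tool, called after "Emit:" as name(argument=value, ...) on one line, values as JSON. move_arm: Moves the arm, as the interface text tells. Its arguments: {"type":"object","properties":{"commands":{"type":"array"},"grip_force":{"type":"number"}},"required":["commands"]}

```bash
mkdir -p pics; cat > h.py <<'E'
import numpy as np, cv2
from bench import manip
from scipy.spatial.transform import Rotation as R
def cam(f,obs=None):
    K=np.array(f["camera_matrix"])
    if "eye" in f:
        Rm=np.array(f["rotation"]); 
        if Rm.shape!=(3,3): Rm=R.from_quat(Rm).as_matrix()
        return K,np.array(f["eye"]),Rm
    H=np.array(f["hand_eye"]);Rt=R.from_quat(obs["eef_rot"]).as_matrix()
    return K,Rt@H[:3,3]+np.array(obs["eef_pos"]),Rt@H[:3,:3]
def at_z(f,uv,z,obs=None):
    K,e,Rm=cam(f,obs); d=np.linalg.inv(K)@[uv[0],uv[1],1]
    d=Rm@(d*[1,-1,-1]); return e+d*(z-e[2])/d[2]
def proj(f,p,obs=None):
    K,e,Rm=cam(f,obs); q=Rm.T@(np.array(p)-e); q=K@(q*[1,-1,-1]); return q[:2]/q[2]
def save(f,n): cv2.imwrite("pics/"+n,f["img"][:,:,::-1])
E
python3 - <<'E'
from h import *
o=manip.get_obs();print(o)
Z=dict(rod_mid=.048,rod_tip=.048,rod_collar=.048,rod_tail=.048,pump_mouth=.095,rest=0,reagent=0,jar=0,tubes=0,pump=0)
for n in("scene","top"):
    f=manip.grab_frame(n);save(f,n+"1.png");print(n,[k for k in f if k!="img"],cam(f)[1])
    for l,z in Z.items():
        for r in manip.mark_of(f,l)[:3]:
            c=np.array(r["centre"])*[512,384];print(l,round(r["score"],2),c.round(),at_z(f,c,z).round(3))
E
```

```text
{'clock': 0.0, 'joint_pos': array([ 1.18008816,  0.46946884, -0.04857909,  1.53367884,  0.02408182,
        1.14099306, -0.08230261]), 'qd': array([ 1.57437488e-05, -8.80830289e-04, -4.52988457e-04, -6.10568329e-05,
        8.64373702e-04, -2.40782548e-04, -1.48918877e-03]), 'joint_torque': array([-3.67380344e-04, -5.07973015e+01, -7.98640447e-02, -2.36151767e+01,
       -6.11695717e-02,  3.80020612e-02,  1.78577948e-04]), 'eef_pos': array([ 0.23872263, -0.63074227,  0.2214873 ]), 'eef_rot': array([ 9.83680333e-01,  1.79922314e-01, -2.07042133e-04, -9.59555746e-04]), 'contact_force': array([-0.72981049,  0.33035784,  0.15071889]), 'wrist_torque': array([-0.04982935, -0.03651288,  0.02966229]), 'width': 0.08730900484270529}
scene ['camera_matrix', 'eye', 'rotation', 'shot'] [1.10051974 0.61096003 0.83237887]
rod_mid 0.79 [199. 164.] [ 0.488 -0.196  0.048]
rod_mid 0.52 [234. 133.] [ 0.286 -0.238  0.048]
rod_tip 0.72 [226. 171.] [ 0.457 -0.108  0.048]
rod_tip 0.58 [219. 128.] [ 0.299 -0.302  0.048]
rod_collar 0.75 [183. 163.] [ 0.518 -0.241  0.048]
rod_collar 0.52 [176. 160.] [ 0.524 -0
[... 932 characters left out ...]
3  0.048]
rod_tip 0.35 [393. 124.] [ 0.691 -0.278  0.048]
rod_collar 0.74 [381. 193.] [ 0.506 -0.244  0.048]
rod_collar 0.59 [381. 285.] [ 0.275 -0.237  0.048]
rod_tail 0.7 [392. 189.] [ 0.518 -0.271  0.048]
rod_tail 0.69 [370. 288.] [ 0.269 -0.21   0.048]
pump_mouth 0.98 [263. 163.] [0.572 0.059 0.095]
rest 0.69 [360. 203.] [ 0.488 -0.199  0.   ]
rest 0.31 [303. 119.] [ 0.716 -0.047  0.   ]
reagent 0.8 [392. 124.] [ 0.705 -0.288  0.   ]
reagent 0.49 [264. 161.] [0.597 0.057 0.   ]
jar 0.68 [303. 115.] [ 0.726 -0.047  0.   ]
jar 0.16 [264. 164.] [0.59  0.057 0.   ]
tubes 0.58 [114. 220.] [0.435 0.452 0.   ]
pump 0.93 [232. 171.] [0.57  0.144 0.   ]
pump 0.3 [381. 193.] [ 0.514 -0.253  0.   ]
```

```bash
python3 -c "
import cv2;a=cv2.imread('pics/top1.png');cv2.imwrite('pics/top1c.png',cv2.resize(a[90:320,180:450],None,fx=2.6,fy=2.6))"
```

```text
(no output)
```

View pics/top1c.png

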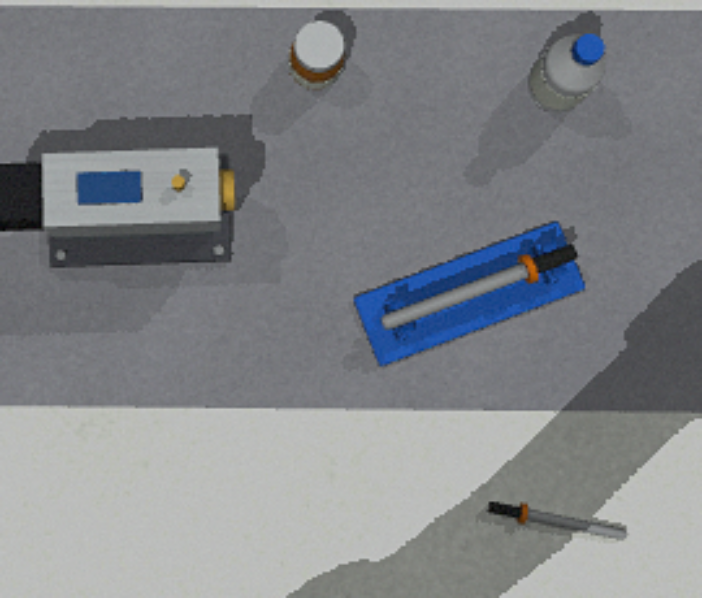

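View pics/scene1.png

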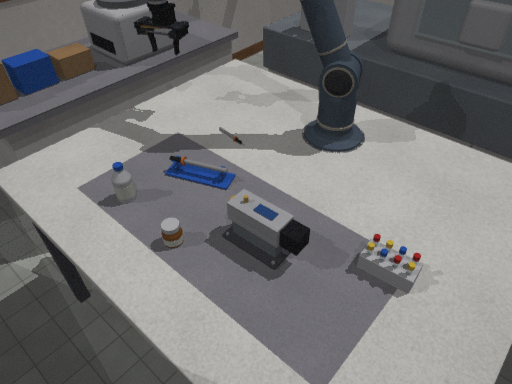

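The top view shows the steel rod in the blue rest, with its tip near px (329,214) and its tail near (402,187). The smaller look-alike lies on the pale bench at about (393,288). The scene view agrees. Next I'll go above the rod and turn the tool in line with it.

Emit:
move_arm(commands=[{"fingers": 0, "offset": [28, -23, 0], "delta_rot": [0, 0, 0]}, {"fingers": 0, "offset": [28, -23, 0], "delta_rot": [0, 0, 0]}, {"fingers": 0, "offset": [28, -23, 0], "delta_rot": [0, 0, 0]}, {"fingers": 0, "offset": [28, -23, 0], "delta_rot": [0, 0, 0]}, {"fingers": 0, "offset": [28, -23, 0], "delta_rot": [0, 0, 0]}])

```text
clock: 1.52
eef_pos: [0.3298, -0.4727, 0.2227]
eef_rot: [0.984, 0.18, 0.0, 0.0]
contact_force: [0.5, -0.8, -0.6]
width: 0.087
```

Emit:
move_arm(commands=[{"fingers": 0, "offset": [28, -23, 0], "delta_rot": [0, 0, 0]}, {"fingers": 0, "offset": [28, -23, 0], "delta_rot": [0, 0, 0]}, {"fingers": 0, "offset": [28, -23, 0], "delta_rot": [0, 0, 0]}, {"fingers": 0, "offset": [28, -23, 0], "delta_rot": [0, 0, 0]}, {"fingers": 0, "offset": [28, -23, 0], "delta_rot": [0, 0, 0]}])

```text
clock: 1.93
eef_pos: [0.4201, -0.3155, 0.2229]
eef_rot: [0.984, 0.18, 0.0, 0.0]
contact_force: [0.6, 0.2, 0.4]
width: 0.0867
```

Emit:
move_arm(commands=[{"fingers": 0, "offset": [28, -23, 0], "delta_rot": [0, 0, 0]}, {"fingers": 0, "offset": [28, -23, 0], "delta_rot": [0, 0, 0]}, {"fingers": 0, "offset": [28, -23, 0], "delta_rot": [0, 0, 0]}, {"fingers": 0, "offset": [25, -20, 0], "delta_rot": [0, 0, 0]}, {"fingers": 0, "offset": [0, 0, 0], "delta_rot": [0, 0, -0.12]}])

```text
clock: 2.35
eef_pos: [0.4937, -0.1874, 0.2233]
eef_rot: [0.97, 0.245, 0.002, -0.001]
contact_force: [0.6, 1.3, 1.0]
width: 0.0871
```

Emit:
move_arm(commands=[{"fingers": 0, "offset": [0, 0, 0], "delta_rot": [0, 0, -0.12]}, {"fingers": 0, "offset": [0, 0, 0], "delta_rot": [0, 0, -0.12]}, {"fingers": 0, "offset": [0, 0, 0], "delta_rot": [0, 0, -0.12]}, {"fingers": 0, "offset": [0, 0, 0], "delta_rot": [0, 0, -0.12]}, {"fingers": 0, "offset": [0, 0, 0], "delta_rot": [0, 0, -0.12]}])

```text
clock: 2.77
eef_pos: [0.4899, -0.1953, 0.2227]
eef_rot: [0.856, 0.517, 0.0, 0.0]
contact_force: [0.8, 1.0, -1.0]
width: 0.0866
```

Emit:
move_arm(commands=[{"fingers": 0, "offset": [0, 0, 0], "delta_rot": [0, 0, -0.12]}, {"fingers": 0, "offset": [0, 0, 0], "delta_rot": [0, 0, -0.12]}, {"fingers": 0, "offset": [0, 0, 0], "delta_rot": [0, 0, -0.12]}, {"fingers": 0, "offset": [0, 0, 0], "delta_rot": [0, 0, -0.12]}, {"fingers": 0, "offset": [0, 0, 0], "delta_rot": [0, 0, -0.12]}])

```text
clock: 3.18
eef_pos: [0.4899, -0.1953, 0.2227]
eef_rot: [0.665, 0.747, -0.0, 0.0]
contact_force: [0.6, 0.2, -0.1]
width: 0.0871
```

Emit:
move_arm(commands=[{"fingers": 0, "offset": [0, 0, 0], "delta_rot": [0, 0, -0.12]}, {"fingers": 0, "offset": [0, 0, 0], "delta_rot": [0, 0, -0.11]}, {"fingers": 0, "offset": [0, 0, 0], "delta_rot": [0, 0, 0]}, {"fingers": 0, "offset": [0, 0, 0], "delta_rot": [0, 0, 0]}])

```text
clock: 3.52
eef_pos: [0.4898, -0.1954, 0.2226]
eef_rot: [0.578, 0.816, 0.0, 0.0]
contact_force: [0.2, -0.9, -0.2]
width: 0.0869
```

```bash
python3 - <<'E'
from h import *
o=manip.get_obs();f=manip.grab_frame("wrist");save(f,"w1.png")
print(np.array(f["hand_eye"]).round(3))
P={}
for l,z in dict(rod_mid=.048,rod_tip=.048,rod_collar=.048,rod_tail=.048,pump_mouth=.095,rest=0).items():
    for r in manip.mark_of(f,l)[:2]:
        c=np.array(r["centre"])*[512,384];print(l,round(r["score"],2),c.round(),at_z(f,c,z,o).round(4))
E
```

```text
[[ 0.001  0.967  0.255  0.069]
 [ 1.    -0.    -0.001  0.001]
 [-0.001  0.255 -0.967 -0.162]
 [ 0.     0.     0.     1.   ]]
rod_mid 0.72 [249. 184.] [ 0.4916 -0.2017  0.048 ]
rod_mid 0.72 [ 35. 177.] [ 0.2874 -0.2664  0.048 ]
rod_tip 0.76 [ 14. 228.] [ 0.2766 -0.3273  0.048 ]
rod_tip 0.74 [243.  74.] [ 0.4519 -0.1049  0.048 ]
rod_collar 0.66 [ 40. 150.] [ 0.287  -0.2379  0.048 ]
rod_collar 0.56 [246. 224.] [ 0.5037 -0.2434  0.048 ]
rod_tail 0.83 [ 47. 133.] [ 0.2902 -0.2195  0.048 ]
rod_tail 0.59 [250. 256.] [ 0.5188 -0.2763  0.048 ]
rest 0.81 [249. 171.] [ 0.4903 -0.1987  0.    ]
```

View pics/w1.png

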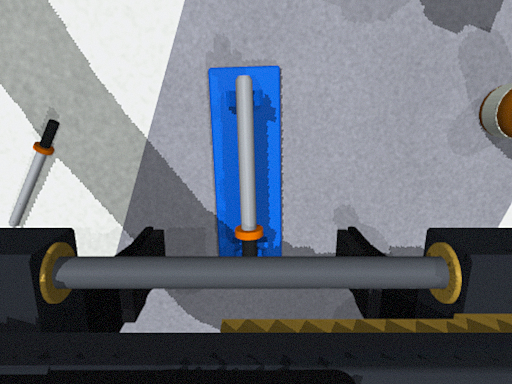

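The wrist view shows the rod running from its tip at about (244,76) to the orange collar at (249,230), tilted slightly from the tool axis. I'll fit its centreline.

```bash
cat > line.py <<'E'
from h import *
def rodline(f,o,r0,r1,c0,c1,z):
    h=cv2.cvtColor(f["img"],cv2.COLOR_RGB2HSV); pts=[]
    for r in range(r0,r1,4):
        c=np.where((h[r,c0:c1,1]<60)&(h[r,c0:c1,2]>70))[0]+c0
        if 6<len(c)<26: pts.append(at_z(f,[c.mean(),r],z,o)[:2])
    pts=np.array(pts); vx,vy,x,y=cv2.fitLine(pts.astype(np.float32),cv2.DIST_HUBER,0,1e-4,1e-4).ravel()
    if vy<0: vx,vy=-vx,-vy
    return np.array([x,y]),np.array([vx,vy]),len(pts)
E
python3 - <<'E'
from line import *
o=manip.get_obs();f=manip.grab_frame("wrist")
p,d,n=rodline(f,o,90,222,225,268,.048);print(p,d,n,np.degrees(np.arctan2(d[1],d[0])))
h=cv2.cvtColor(f["img"],cv2.COLOR_RGB2HSV);c=np.where((h[215:250,248,1]>200)&(h[215:250,248,0]<20))[0]+215;print("collar rows",c.min(),c.max())
c=[r for r in range(60,110) if h[r,244,1]<60];print("rod top row",c[0])
Rt=R.from_quat(o["eef_rot"]).as_matrix()
tip=at_z(f,[244,c[0]],.048,o);print("tip",tip)
# collar near top edge of disc (z .063)
print("collar top front",at_z(f,[248,226],.063,o), at_z(f,[248,229],.063,o))
for t in(tip[:2],np.array([.4516,-.1049])):
    m=p+d*((t-p)@d-.1); print("mid",m,"tooloff",Rt.T@(np.r_[m,.029]-o["eef_pos"]))
m=np.array([.4918,-.2])
x=Rt[:2,0];print("turn about tool z",-(np.arctan2(d[1],d[0])-np.arctan2(x[1],x[0])))
E
```

```text
[ 0.47634473 -0.16740222] [-0.36072865  0.93267083] 33 111.14495
collar rows 231 240
rod top row 60
tip [ 0.44869814 -0.09320961  0.048     ]
collar top front [ 0.50428979 -0.23936254  0.063     ] [ 0.5053436  -0.24234698  0.063     ]
mid [ 0.48385864 -0.18682956] tooloff [ 0.00996165 -0.0028967   0.19359639]
mid [ 0.48816937 -0.19797505] tooloff [-0.00198354 -0.00255505  0.19359864]
turn about tool z -0.02859388066857993
```

Emit:
move_arm(commands=[{"fingers": 0, "offset": [-2, -2.5, 30], "delta_rot": [0, 0, -0.029]}, {"fingers": 0, "offset": [0, 0, 35], "delta_rot": [0, 0, 0]}, {"fingers": 0, "offset": [0, 0, 35], "delta_rot": [0, 0, 0]}, {"fingers": 0, "offset": [0, 0, 35], "delta_rot": [0, 0, 0]}, {"fingers": 0, "offset": [0, 0, 30], "delta_rot": [0, 0, 0]}])

```text
clock: 4.33
eef_pos: [0.4876, -0.1979, 0.0556]
eef_rot: [0.565, 0.825, -0.0, -0.0]
contact_force: [0.8, -0.8, 0.2]
width: 0.0869
```

Emit:
move_arm(commands=[{"fingers": 0, "offset": [0, 0, 20], "delta_rot": [0, 0, 0]}, {"fingers": 0, "offset": [0, 0, 8.5], "delta_rot": [0, 0, 0]}, {"fingers": 0, "offset": [0, 0, 0], "delta_rot": [0, 0, 0]}, {"fingers": 0.5, "offset": [0, 0, 0], "delta_rot": [0, 0, 0]}, {"fingers": 0.7, "offset": [0, 0, 0], "delta_rot": [0, 0, 0]}], grip_force=20)

```text
clock: 4.75
eef_pos: [0.4896, -0.1983, 0.0305]
eef_rot: [0.565, 0.825, 0.0, 0.001]
contact_force: [0.6, 0.8, 0.4]
width: 0.0799
```

Emit:
move_arm(commands=[{"fingers": 1, "offset": [0, 0, 0], "delta_rot": [0, 0, 0]}, {"fingers": 1, "offset": [0, 0, 0], "delta_rot": [0, 0, 0]}, {"fingers": 1, "offset": [0, 0, 0], "delta_rot": [0, 0, 0]}, {"fingers": 1, "offset": [0, 0, 0], "delta_rot": [0, 0, 0]}], grip_force=30)

```text
clock: 5.08
eef_pos: [0.4885, -0.1982, 0.0297]
eef_rot: [0.565, 0.825, 0.0, 0.001]
contact_force: [-0.5, -0.2, -0.7]
width: 0.0555
```

Emit:
move_arm(commands=[{"fingers": 1, "offset": [0, 0, 0], "delta_rot": [0, 0, 0]}, {"fingers": 1, "offset": [0, 0, 0], "delta_rot": [0, 0, 0]}, {"fingers": 1, "offset": [0, 0, 0], "delta_rot": [0, 0, 0]}, {"fingers": 1, "offset": [0, 0, 0], "delta_rot": [0, 0, 0]}, {"fingers": 1, "offset": [0, 0, 0], "delta_rot": [0, 0, 0]}])

```text
clock: 5.5
eef_pos: [0.4882, -0.198, 0.029]
eef_rot: [0.565, 0.825, -0.0, -0.0]
contact_force: [-0.1, 0.9, 0.5]
width: 0.0215
```

Emit:
move_arm(commands=[{"fingers": 1, "offset": [0, 0, 0], "delta_rot": [0, 0, 0]}, {"fingers": 1, "offset": [0, 0, 0], "delta_rot": [0, 0, 0]}, {"fingers": 1, "offset": [0, 0, 0], "delta_rot": [0, 0, 0]}])

```text
clock: 5.75
eef_pos: [0.4874, -0.1982, 0.0289]
eef_rot: [0.565, 0.825, -0.001, -0.001]
contact_force: [-1.4, -0.9, 1.9]
width: 0.0149
```

Emit:
move_arm(commands=[{"fingers": 1, "offset": [0, 0, -10], "delta_rot": [0, 0, 0]}, {"fingers": 1, "offset": [0, 0, -25], "delta_rot": [0, 0, 0]}, {"fingers": 1, "offset": [0, 0, -30], "delta_rot": [0, 0, 0]}, {"fingers": 1, "offset": [0, 0, -25], "delta_rot": [0, 0, 0]}, {"fingers": 1, "offset": [0, 0, -10], "delta_rot": [0, 0, 0]}])

```text
clock: 6.17
eef_pos: [0.4903, -0.198, 0.1325]
eef_rot: [0.565, 0.825, 0.001, 0.003]
contact_force: [0.1, -0.3, -2.9]
width: 0.0149
```

Emit:
move_arm(commands=[{"fingers": 1, "offset": [0, 0, 0], "delta_rot": [0, 0, 0]}, {"fingers": 1, "offset": [0, 0, 0], "delta_rot": [0, 0, 0]}])

```text
clock: 6.33
eef_pos: [0.4877, -0.198, 0.1287]
eef_rot: [0.565, 0.825, -0.0, -0.0]
contact_force: [-0.5, -0.4, -4.4]
width: 0.0153
```

```bash
python3 - <<'E'
from h import *
o=manip.get_obs();print({k:np.round(o[k],3) for k in("eef_pos","contact_force","wrist_torque","width")})
f=manip.grab_frame("wrist");save(f,"w2.png")
for l,z in dict(pump_mouth=.095,pump=0,rod_tip=o["eef_pos"][2]+.019).items():
    for r in manip.mark_of(f,l)[:2]:
        c=np.array(r["centre"])*[512,384];print(l,round(r["score"],2),c.round(),at_z(f,c,z,o).round(4))
f=manip.grab_frame("top")
for r in manip.spot_in(f,"pump")[:1]:print(r)
# block top edges (z=.125) in top view: bright aluminium
h=cv2.cvtColor(f["img"],cv2.COLOR_RGB2HSV)
sub=f["img"][140:185,190:275]
m=((h[:,:,1]<40)&(h[:,:,2]>150)).astype(np.uint8);m[:140]=0;m[185:]=0;m[:,:190]=0;m[:,275:]=0
c=max(cv2.findContours(m,0,2)[0],key=cv2.contourArea)
b=cv2.boxPoints(cv2.minAreaRect(c));print([at_z(f,q,.125).round(4)[:2] for q in b],b)
m2=((h[:,:,0]>12)&(h[:,:,0]<32)&(h[:,:,1]>150));m2[:140]=0;m2[185:]=0;m2[:,:255]=0;m2[:,280:]=0
rr,cc=np.where(m2);print("ring px",rr.min(),rr.max(),cc.min(),cc.max())
E
```

```text
{'eef_pos': array([ 0.488, -0.198,  0.129]), 'contact_force': array([-0.516, -0.398, -4.38 ]), 'wrist_torque': array([ 0.022, -0.051, -0.015]), 'width': np.float64(0.015)}
pump 0.29 [252. 268.] [ 0.5179 -0.2689  0.    ]
rod_tip 0.69 [248.  28.] [ 0.4523 -0.1067  0.1477]
{'bbox': [0.434, 0.4435, 0.1855, 0.1307], 'score': 0.93}
[array([0.6005, 0.2236]), array([0.6082, 0.0597]), array([0.539 , 0.0564]), array([0.5314, 0.2189])] [[195.84843 148.75542]
 [263.04843 146.35542]
 [264.0459  174.28407]
 [196.84589 176.68407]]
ring px 155 170 265 269
```

View pics/w2.png

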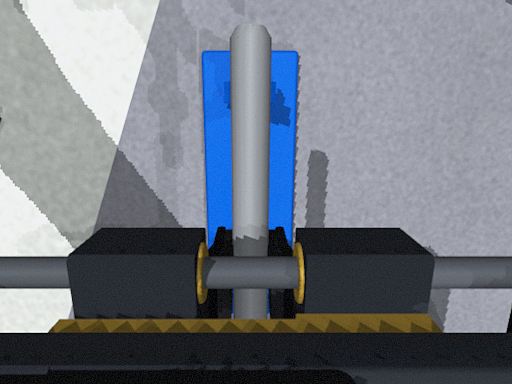

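The rod is held level (w2: tip at (249,28), rod centred between the pads), and its weight is about 4 N. Next I'll raise it and look at the pump mouth from above.

Emit:
move_arm(commands=[{"fingers": 1, "offset": [0, 0, -30], "delta_rot": [0, 0, 0]}, {"fingers": 1, "offset": [20, 20, -30], "delta_rot": [0, 0, 0]}, {"fingers": 1, "offset": [20, 19, 0], "delta_rot": [0, 0, 0]}, {"fingers": 1, "offset": [21, 20, 0], "delta_rot": [0, 0, 0]}, {"fingers": 1, "offset": [20, 19, 0], "delta_rot": [0, 0, 0]}])

```text
clock: 7.05
eef_pos: [0.532, -0.093, 0.1892]
eef_rot: [0.565, 0.825, 0.0, 0.0]
contact_force: [1.4, 0.2, -4.4]
width: 0.0148
```

Emit:
move_arm(commands=[{"fingers": 1, "offset": [21, 20, 0], "delta_rot": [0, 0, 0]}, {"fingers": 1, "offset": [20, 19, 0], "delta_rot": [0, 0, 0]}, {"fingers": 1, "offset": [21, 19, 0], "delta_rot": [0, 0, 0]}, {"fingers": 1, "offset": [20, 19, 0], "delta_rot": [0, 0, 0.1]}, {"fingers": 1, "offset": [0, 0, 0], "delta_rot": [0, 0, 0.11]}])

```text
clock: 7.47
eef_pos: [0.5751, 0.0181, 0.1888]
eef_rot: [0.647, 0.763, 0.003, -0.001]
contact_force: [0.5, 1.3, -2.2]
width: 0.0148
```

Emit:
move_arm(commands=[{"fingers": 1, "offset": [0, 0, 0], "delta_rot": [0, 0, 0.11]}, {"fingers": 1, "offset": [0, 0, 0], "delta_rot": [0, 0, 0]}, {"fingers": 1, "offset": [0, 0, 0], "delta_rot": [0, 0, 0]}, {"fingers": 1, "offset": [0, 0, 0], "delta_rot": [0, 0, 0]}])

```text
clock: 7.8
eef_pos: [0.5735, 0.0097, 0.1886]
eef_rot: [0.689, 0.725, -0.0, -0.0]
contact_force: [-0.9, -0.2, -3.9]
width: 0.015
```

```bash
python3 - <<'E'
from h import *
o=manip.get_obs();print({k:np.round(o[k],3) for k in("eef_pos","eef_rot","contact_force","wrist_torque","width")})
f=manip.grab_frame("wrist");save(f,"w3.png")
np.savez("w3.npz",**{k:v for k,v in f.items()},**{"o_"+k:v for k,v in o.items()})
for l,z in dict(pump_mouth=.095,pump=0,rod_tip=o["eef_pos"][2]+.019,rod_mid=o["eef_pos"][2]+.019).items():
    for r in manip.mark_of(f,l)[:2]:
        c=np.array(r["centre"])*[512,384];print(l,round(r["score"],2),c.round(),at_z(f,c,z,o).round(4))
E
```

```text
{'eef_pos': array([0.573, 0.01 , 0.189]), 'eef_rot': array([ 0.689,  0.725, -0.   , -0.   ]), 'contact_force': array([-0.943, -0.249, -3.891]), 'wrist_torque': array([ 0.015, -0.107,  0.014]), 'width': np.float64(0.015)}
rod_mid 0.92 [251. 268.] [0.5747 0.0071 0.2076]
```

View pics/w3.png

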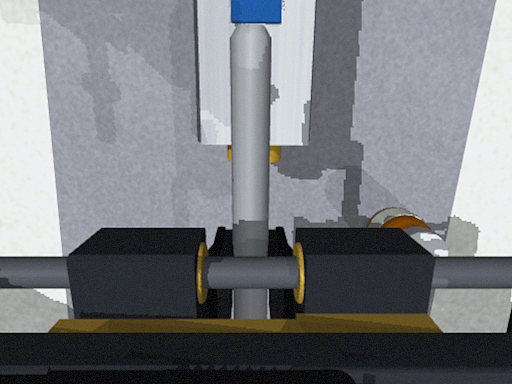

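The w3 view shows the block's top from cols ~199 to 309, its front edge at row ~145, the ring at cols 228–281 (rows 146–162), and the held rod centred near col 250. Now the edge fits.

```bash
python3 - <<'E'
from line import *
d=np.load("w3.npz");f={k:d[k] for k in d if not k.startswith("o_")};o={k[2:]:d[k] for k in d if k.startswith("o_")}
g=cv2.cvtColor(f["img"],cv2.COLOR_RGB2GRAY).astype(float)
Rt=R.from_quat(o["eef_rot"]).as_matrix();T=o["eef_pos"]
def tool(p): return Rt.T@(p-T)
for r in (30,60,90,120,135): print(r,g[r,190:206].astype(int),g[r,300:318].astype(int))
print("front",g[136:152,215].astype(int),g[136:152,295].astype(int))
L=[];Rr=[]
for r in range(10,138,3):
    a=g[r,188:215];L.append([188+np.where(a>140)[0][0]-.5,r])
    b=g[r,290:325];Rr.append([290+np.where(b<np.median(b[:10])-40)[0][0]-.5,r])
F=[]
for c in list(range(205,225,2))+list(range(285,305,2)):
    a=g[130:155,c];i=np.where(a<np.median(a[:6])-30)[0];
    if len(i):F.append([c,130+i[0]-.5])
out={}
for n,P in(("L",L),("R",Rr),("F",F)):
    W=np.array([tool(at_z(f,q,.125,o))[:2] for q in P],np.float32)*1000
    vx,vy,x,y=cv2.fitLine(W,cv2.DIST_HUBER,0,.1,.01).ravel();out[n]=(vx,vy,x,y);print(n,vx,vy,x,y)
yl,yr=[out[n][3]+out[n][1]/out[n][0]*(out["F"][2]-out[n][2]) for n in"LR"]
print("tool frame face x",out["F"][2],"left/right y at face",yl,yr,"mid",(yl+yr)/2,"width",yr-yl)
h=cv2.cvtColor(f["img"],cv2.COLOR_RGB2HSV)
m=(h[:,:,0]>10)&(h[:,:,0]<32)&(h[:,:,1]>140);m[:140]=0;m[175:]=0
for r in(148,150,152,155,158,160,162,164):
    c=np.where(m[r])[0];print(r,c.min() if len(c) else 0,c.max() if len(c) else 0)
p,dd,n=rodline(f,o,40,215,225,278,T[2]+.019)
a=[]
for r in range(45,215,5):
    row=f["img"][r,225:278].astype(int); 
    e=np.abs(np.diff(g[r,222:282])); i=np.argmax(e[:20]);j=40+np.argmax(e[40:]);a.append([r,222.5+i,222.5+j])
print(np.array(a)[::4])
for r in(60,120,200):
    k=[x for x in a if abs(x[0]-r)<3][0];print("rod axis tool y",tool(at_z(f,[(k[1]+k[2])/2,r],T[2]+.019,o))*1000)
E
```

```text
30 [133 128 135 118  71  65  68  98 171 210 200 199 200 203 201 194] [211 210 209 211 215 218 218 218 219 217 218 210 222 190  98  90 101 102]
60 [130 130 139 140 120  78  63  63 123 193 201 198 195 198 198 197] [213 211 214 218 216 220 219 217 213 210 217 213 164  59 103 101 103  99]
90 [145 137 135 132 134 117  83  66  58 123 184 201 198 202 197 197] [214 217 220 220 218 219 218 215 215 221 182  71  84 105 104 106 101 102]
120 [145 139 138 125 135 138 118  69  71  66 151 221 200 202 204 205] [221 222 222 228 203 132 140 142 133  95  73 106 100  99 100 103 102 103]
135 [151 149 145 152 150 140 119  96  73  72  97 162 189 182 184 190] [228 204 136 146 143 142 140 140 116  71 109 105 101  97 103  98 104 106]
front [205 205 206 204 200 203 204 210 188 157 154 150 150 147 145 148] [219 217 217 218 218 214 218 221 213 153  81 103  99  99 103 103]
L 0.98874414 0.14961615 87.59034 -35.592857
R 0.99741596 0.07184294 89.30693 37.740383
F 0.0005368749 0.9999999 44.901093 0.8582352
tool frame face x 44.901093 left/right y at face -42.052567 34.541874 mid -3.7553463 width 76.59444
148 228 279
150 228 280
152 228 279
155 228 279
158 228 279
160 230 278
162 270 272
164 0 0Traceback (most recent call last):
  File "<stdin>", line 26, in <module>
  File "line.py", line 7, in rodline
    pts=np.array(pts); vx,vy,x,y=cv2.fitLine(pts.astype(np.float32),cv2.DIST_HUBER,0,1e-4,1e-4).ravel()
                                 ~~~~~~~~~~~^^^^^^^^^^^^^^^^^^^^^^^^^^^^^^^^^^^^^^^^^^^^^^^^^^^
cv2.error: OpenCV(4.12.0) /io/opencv/modules/imgproc/src/linefit.cpp:618: error: (-215:Assertion failed) npoints2 >= 0 || npoints3 >= 0 in function 'fitLine'
```

```bash
python3 - <<'E'
from line import *
d=np.load("w3.npz");f={k:d[k] for k in d if not k.startswith("o_")};o={k[2:]:d[k] for k in d if k.startswith("o_")}
g=cv2.cvtColor(f["img"],cv2.COLOR_RGB2GRAY).astype(float)
Rt=R.from_quat(o["eef_rot"]).as_matrix();T=o["eef_pos"]
tl=lambda c,r,z:((Rt.T@(at_z(f,[c+.5,r+.5],z,o)-T))*1000)[:2]
rows=[30,60,90,120,135];l=[197.5,198.1,199.1,199.8,200.6];q=[313.4,312.2,310.4,309,308.3]
L=np.array([tl(c,r,.125) for c,r in zip(l,rows)]);Q=np.array([tl(c,r,.125) for c,r in zip(q,rows)])
pl=np.polyfit(L[:,0],L[:,1],1);pq=np.polyfit(Q[:,0],Q[:,1],1);fx=tl(250,144.7,.125)[0]
print("slopes",pl[0],pq[0],"face x",fx,"y",np.polyval(pl,fx),np.polyval(pq,fx))
for r in(150,155,158):print("ring",tl(227.5,r,.095),tl(280,r,.095))
print("ring front top",tl(254,145,.115),tl(254,161,.115))
for r in range(45,215,20):
    e=np.abs(np.diff(g[r,222:282])); i=np.argmax(e[:20]);j=40+np.argmax(e[40:])
    print(r,tl(222+i,r,T[2]+.019),tl(222+j,r,T[2]+.019))
K,e,Rm=cam(f,o);print(K,"cam y tool",(Rt.T@(e-T)))
E
```

```text
slopes 0.006638525046347163 0.006168004931600899 face x 44.44437061163458 y -31.29334214699846 38.97157403626989
ring [ 37.17982962 -15.66800503] [37.20089318 23.50146579]
ring [ 33.4386596  -15.72740383] [33.45983049 23.58796149]
ring [ 31.18055023 -15.76325598] [31.201786   23.64016888]
ring front top [43.13453936  3.81676034] [32.08961961  3.85881225]
45 [92.0568656  -7.28585562] [92.06518874  8.6131741 ]
65 [84.76762777 -7.39346561] [84.77610829  8.72755735]
85 [77.27195214 -7.50412322] [77.28143896 10.44022396]
105 [69.56115795 -7.21346622] [69.56954059  8.56169273]
125 [61.62540531 -7.32472591] [61.63395461  8.68032651]
145 [53.45426292 -8.68864907] [53.46365609  8.80246914]
165 [45.03940199 -7.13455715] [45.04807551  8.92827864]
185 [36.3671438  -7.24970091] [36.37576602  8.62877705]
205 [27.42647459 -7.36840842] [27.43528075  8.7557925 ]
[[342.85400903   0.         250.08989787]
 [  0.         342.85400903 196.04221693]
 [  0.           0.           1.        ]] cam y tool [ 0.06945788  0.00060187 -0.1624414 ]
```

Block width comes out at 70.3 mm, as it should, and the ring centre agrees with the block centre (3.9 against 3.8 mm). The ring stands out about 12 mm. I'll back off, turn 0.0064 rad and go down to bore height.

Emit:
move_arm(commands=[{"fingers": 1, "offset": [-22, 0.6, 0], "delta_rot": [0, 0, 0]}, {"fingers": 1, "offset": [-30, 0.6, 0], "delta_rot": [0, 0, 0]}, {"fingers": 1, "offset": [-36, 1.15, 0], "delta_rot": [0, 0, 0.0064]}, {"fingers": 1, "offset": [0, 0, 25], "delta_rot": [0, 0, 0]}, {"fingers": 1, "offset": [0, 0, 30], "delta_rot": [0, 0, 0]}])

```text
clock: 8.47
eef_pos: [0.5829, -0.082, 0.1358]
eef_rot: [0.694, 0.72, 0.001, 0.003]
contact_force: [0.2, 0.7, -4.2]
width: 0.0149
```

Emit:
move_arm(commands=[{"fingers": 1, "offset": [0, 0, 30], "delta_rot": [0, 0, 0]}, {"fingers": 1, "offset": [0, 0, 20], "delta_rot": [0, 0, 0]}, {"fingers": 1, "offset": [0, 0, 7.6], "delta_rot": [0, 0, 0]}, {"fingers": 1, "offset": [0, 0, 0], "delta_rot": [0, 0, 0]}, {"fingers": 1, "offset": [0, 0, 0], "delta_rot": [0, 0, 0]}])

```text
clock: 8.88
eef_pos: [0.5813, -0.0777, 0.0771]
eef_rot: [0.691, 0.722, 0.0, 0.0]
contact_force: [0.7, -0.6, -3.0]
width: 0.0151
```

```bash
python3 - <<'E'
from h import *
o=manip.get_obs();print({k:np.round(o[k],4) for k in("eef_pos","eef_rot","contact_force","wrist_torque","width")})
f=manip.grab_frame("wrist");save(f,"w4.png")
f=manip.grab_frame("scene");cv2.imwrite("pics/s4.png",cv2.resize(f["img"][150:280,170:320,::-1],None,fx=4,fy=4,interpolation=cv2.INTER_CUBIC))
E
```

```text
{'eef_pos': array([ 0.5813, -0.0777,  0.0771]), 'eef_rot': array([6.915e-01, 7.224e-01, 5.000e-04, 4.000e-04]), 'contact_force': array([ 0.7212, -0.6115, -3.0149]), 'wrist_torque': array([ 0.0172, -0.1593, -0.0474]), 'width': np.float64(0.0151)}
```

View pics/w4.png

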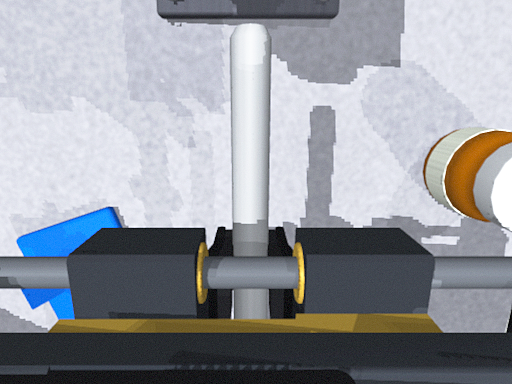

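Emit:
move_arm(commands=[{"fingers": 1, "offset": [10, 0, 1], "delta_rot": [0, 0, 0]}, {"fingers": 1, "offset": [10, 0, 0], "delta_rot": [0, 0, 0]}, {"fingers": 1, "offset": [5, 0, 0], "delta_rot": [0, 0, 0]}, {"fingers": 1, "offset": [4, 0, 0], "delta_rot": [0, 0, 0]}, {"fingers": 1, "offset": [4, 0, 0], "delta_rot": [0, 0, 0]}])

```text
clock: 9.4
eef_pos: [0.5791, -0.0437, 0.0758]
eef_rot: [0.691, 0.723, 0.0, 0.0]
contact_force: [0.0, 0.5, -3.9]
width: 0.0147
```

Emit:
move_arm(commands=[{"fingers": 1, "offset": [3, 0, 0], "delta_rot": [0, 0, 0]}, {"fingers": 1, "offset": [3, 0, 0], "delta_rot": [0, 0, 0]}, {"fingers": 1, "offset": [0, 0, 0], "delta_rot": [0, 0, 0]}])

```text
clock: 9.65
eef_pos: [0.5787, -0.038, 0.0755]
eef_rot: [0.691, 0.723, 0.0, -0.0]
contact_force: [0.4, 0.4, -2.9]
width: 0.0151
```

```bash
cat > st.py <<'E'
from h import *
o=manip.get_obs();Rt=R.from_quat(o["eef_rot"]).as_matrix()
print("t",round(o["clock"],2),"pos",o["eef_pos"].round(4),"q",o["eef_rot"].round(4),"F tool",(Rt.T@o["contact_force"]).round(1),"M tool",(Rt.T@o["wrist_torque"]).round(2),"w",round(float(o["width"]),4))
E
python3 st.py
```

```text
t 9.65 pos [ 0.5787 -0.038   0.0755] q [ 6.912e-01  7.226e-01  1.000e-04 -1.000e-04] F tool [0.4 0.4 2.9] M tool [-0.09  0.08 -0.03] w 0.0151
```

Emit:
move_arm(commands=[{"fingers": 1, "offset": [4, 0, 0], "delta_rot": [0, 0, 0]}, {"fingers": 1, "offset": [4, 0, 0], "delta_rot": [0, 0, 0]}, {"fingers": 1, "offset": [4, 0, 0], "delta_rot": [0, 0, 0]}])

```text
clock: 9.9
eef_pos: [0.5782, -0.0266, 0.0754]
eef_rot: [0.692, 0.722, -0.0, -0.0]
contact_force: [-0.4, 0.2, -3.5]
width: 0.0146
```

```bash
python3 st.py
```

```text
t 9.9 pos [ 0.5782 -0.0266  0.0754] q [ 0.6917  0.7222 -0.     -0.    ] F tool [ 0.2 -0.4  3.5] M tool [-0.1   0.04  0.04] w 0.0146
```

Emit:
move_arm(commands=[{"fingers": 1, "offset": [4, 0, 0], "delta_rot": [0, 0, 0]}, {"fingers": 1, "offset": [4, 0, 0], "delta_rot": [0, 0, 0]}, {"fingers": 1, "offset": [4, 0, 0], "delta_rot": [0, 0, 0]}])

```text
clock: 10.15
eef_pos: [0.5778, -0.0143, 0.0755]
eef_rot: [0.691, 0.722, 0.0, 0.0]
contact_force: [-0.3, 0.4, -4.4]
width: 0.0152
```

```bash
python3 st.py
```

```text
t 10.15 pos [ 0.5778 -0.0143  0.0755] q [0.6914 0.7224 0.     0.    ] F tool [ 0.4 -0.3  4.4] M tool [-0.1   0.08 -0.  ] w 0.0152
```

Emit:
move_arm(commands=[{"fingers": 1, "offset": [4, 0, 0], "delta_rot": [0, 0, 0]}, {"fingers": 1, "offset": [4, 0, 0], "delta_rot": [0, 0, 0]}, {"fingers": 1, "offset": [4, 0, 0], "delta_rot": [0, 0, 0]}, {"fingers": 1, "offset": [4, 0, 0], "delta_rot": [0, 0, 0]}, {"fingers": 1, "offset": [3, 0, 0], "delta_rot": [0, 0, 0]}])

```text
clock: 10.57
eef_pos: [0.5769, 0.0048, 0.0755]
eef_rot: [0.691, 0.722, 0.0, -0.0]
contact_force: [-0.6, -0.2, -4.6]
width: 0.0148
```

```bash
python3 st.py
```

```text
t 10.57 pos [0.5769 0.0048 0.0755] q [ 6.914e-01  7.225e-01  1.000e-04 -0.000e+00] F tool [-0.1 -0.6  4.6] M tool [-0.13  0.02  0.  ] w 0.0148
```

Emit:
move_arm(commands=[{"fingers": 1, "offset": [4, 0, 0], "delta_rot": [0, 0, 0]}, {"fingers": 1, "offset": [4, 0, 0], "delta_rot": [0, 0, 0]}, {"fingers": 1, "offset": [4, 0, 0], "delta_rot": [0, 0, 0]}, {"fingers": 1, "offset": [3, 0, 0], "delta_rot": [0, 0, 0]}, {"fingers": 1, "offset": [2, 0, 0], "delta_rot": [0, 0, 0]}])

```text
clock: 10.98
eef_pos: [0.5761, 0.0218, 0.0755]
eef_rot: [0.691, 0.723, 0.0, -0.0]
contact_force: [-0.3, -0.4, -4.1]
width: 0.0151
```

```bash
python3 st.py
```

```text
t 10.98 pos [0.5761 0.0218 0.0755] q [ 6.913e-01  7.225e-01  1.000e-04 -0.000e+00] F tool [-0.4 -0.3  4.1] M tool [-0.07  0.05 -0.  ] w 0.0151
```

Inserted without any side load. The tip is about 67 mm deep (mouth at y ≈ 0.054), so I'm letting go.

Emit:
move_arm(commands=[{"fingers": 0.7, "offset": [0, 0, 0], "delta_rot": [0, 0, 0]}, {"fingers": 0.5, "offset": [0, 0, 0], "delta_rot": [0, 0, 0]}, {"fingers": 0.4, "offset": [0, 0, 0], "delta_rot": [0, 0, 0]}, {"fingers": 0.3, "offset": [0, 0, 0], "delta_rot": [0, 0, 0]}, {"fingers": 0.3, "offset": [0, 0, 0], "delta_rot": [0, 0, 0]}])

```text
clock: 11.4
eef_pos: [0.5766, 0.0209, 0.0759]
eef_rot: [0.692, 0.722, 0.0, 0.0]
contact_force: [-0.1, 0.8, -0.2]
width: 0.0406
```

Emit:
move_arm(commands=[{"fingers": 0.3, "offset": [0, 0, 0], "delta_rot": [0, 0, 0]}, {"fingers": 0.3, "offset": [0, 0, 0], "delta_rot": [0, 0, 0]}, {"fingers": 0.3, "offset": [0, 0, 0], "delta_rot": [0, 0, 0]}])

```text
clock: 11.65
eef_pos: [0.5763, 0.0211, 0.0755]
eef_rot: [0.692, 0.722, 0.0, 0.0]
contact_force: [-0.6, 0.1, -1.3]
width: 0.0578
```

Emit:
move_arm(commands=[{"fingers": 0.3, "offset": [0, 0, -20], "delta_rot": [0, 0, 0]}, {"fingers": 0.3, "offset": [0, 0, -40], "delta_rot": [0, 0, 0]}, {"fingers": 0.3, "offset": [-20, 0, -30], "delta_rot": [0, 0, 0]}, {"fingers": 0.3, "offset": [-31, 0, 0], "delta_rot": [0, 0, 0]}, {"fingers": 0.3, "offset": [-30, 0, 0], "delta_rot": [0, 0, 0]}])

```text
clock: 12.07
eef_pos: [0.5814, -0.0596, 0.1683]
eef_rot: [0.691, 0.723, 0.002, 0.002]
contact_force: [0.1, -0.6, -0.2]
width: 0.0606
```

Emit:
move_arm(commands=[{"fingers": 0.3, "offset": [0, 0, 0], "delta_rot": [0, 0, 0]}, {"fingers": 0.3, "offset": [0, 0, 0], "delta_rot": [0, 0, 0]}, {"fingers": 0.3, "offset": [0, 0, 0], "delta_rot": [0, 0, 0]}])

```text
clock: 12.32
eef_pos: [0.5795, -0.0592, 0.1653]
eef_rot: [0.691, 0.722, 0.0, -0.0]
contact_force: [-0.2, 1.3, -0.0]
width: 0.0611
```

```bash
python3 - <<'E'
from h import *
o=manip.get_obs();print({k:np.round(o[k],4) for k in("clock","eef_pos","eef_rot","contact_force","width")})
f=manip.grab_frame("wrist");save(f,"w5.png")
for l,z in dict(pump_mouth=.095,rod_collar=.092,rod_tail=.09,rod_mid=.094).items():
    for r in manip.mark_of(f,l)[:2]:
        c=np.array(r["centre"])*[512,384];p=at_z(f,c,z,o);print(l,round(r["score"],2),c.round(),p.round(4),(R.from_quat(o["eef_rot"]).inv().apply(p-o["eef_pos"])*1000).round(1))
E
```

```text
{'clock': np.float64(12.3167), 'eef_pos': array([ 0.5795, -0.0592,  0.1653]), 'eef_rot': array([ 6.915e-01,  7.224e-01,  1.000e-04, -4.000e-04]), 'contact_force': array([-0.2086,  1.3381, -0.0463]), 'width': np.float64(0.0611)}
pump_mouth 0.73 [248.  32.] [0.5739 0.0548 0.095 ] [114.1  -0.6  70.4]
rod_collar 0.82 [250. 163.] [ 0.5786 -0.0283  0.092 ] [30.8  0.5 73.3]
rod_tail 0.96 [247. 209.] [ 0.578  -0.0622  0.09  ] [-3.  -1.6 75.3]
rod_mid 0.79 [249.  86.] [0.5756 0.0229 0.094 ] [82.1 -0.2 71.4]
```

View pics/w5.png

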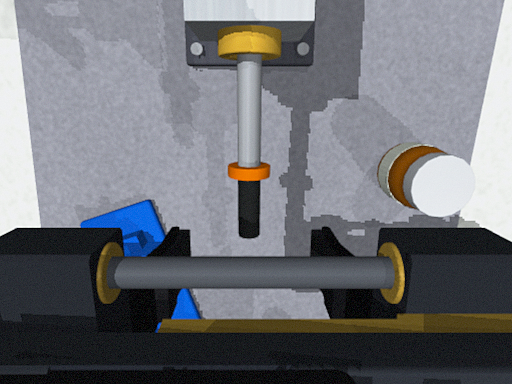

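w5 shows the rod hanging in the bore, in line with it: ring centred at col 250, collar at (249,170), tail at rows 178–237. From the geometry the sag should be about 0.033 rad, with the tail about 5 mm low. I'll grip the tail at that pitch.

Emit:
move_arm(commands=[{"fingers": 0.3, "offset": [0, 0, 30], "delta_rot": [0, 0, 0]}, {"fingers": 0.3, "offset": [0, 0, 34], "delta_rot": [0, 0, 0]}, {"fingers": 0.3, "offset": [0, 0, 20], "delta_rot": [0, 0, 0]}, {"fingers": 0.3, "offset": [0, 0, 10], "delta_rot": [0, 0.033, 0]}, {"fingers": 0.3, "offset": [0, 0, 0], "delta_rot": [0, 0, 0]}])

```text
clock: 12.98
eef_pos: [0.5777, -0.0603, 0.0685]
eef_rot: [0.692, 0.722, 0.01, -0.014]
contact_force: [-0.3, -1.1, 0.9]
width: 0.0609
```

Emit:
move_arm(commands=[{"fingers": 0.6, "offset": [0, 0, 0], "delta_rot": [0, 0, 0]}, {"fingers": 0.7, "offset": [0, 0, 0], "delta_rot": [0, 0, 0]}, {"fingers": 0.8, "offset": [0, 0, 0], "delta_rot": [0, 0, 0]}, {"fingers": 0.9, "offset": [0, 0, 0], "delta_rot": [0, 0, 0]}, {"fingers": 1, "offset": [0, 0, 0], "delta_rot": [0, 0, 0]}], grip_force=20)

```text
clock: 13.4
eef_pos: [0.5803, -0.0595, 0.0724]
eef_rot: [0.691, 0.722, 0.012, -0.011]
contact_force: [-0.2, -0.3, 0.7]
width: 0.0357
```

Emit:
move_arm(commands=[{"fingers": 1, "offset": [0, 0, 0], "delta_rot": [0, 0, 0]}, {"fingers": 1, "offset": [0, 0, 0], "delta_rot": [0, 0, 0]}, {"fingers": 1, "offset": [0, 0, 0], "delta_rot": [0, 0, 0]}, {"fingers": 1, "offset": [0, 0, 0], "delta_rot": [0, 0, 0]}], grip_force=40)

```text
clock: 13.73
eef_pos: [0.5796, -0.0598, 0.0716]
eef_rot: [0.691, 0.722, 0.011, -0.012]
contact_force: [-1.1, -0.8, 1.4]
width: 0.0149
```

```bash
python3 st.py
```

```text
t 13.73 pos [ 0.5796 -0.0598  0.0716] q [ 0.6914  0.7223  0.0113 -0.0119] F tool [-0.7 -1.1 -1.5] M tool [ 0.04 -0.04 -0.01] w 0.0149
```

Emit:
move_arm(commands=[{"fingers": 1, "offset": [0, 0, 0], "delta_rot": [0, 0, 0]}, {"fingers": 1, "offset": [0, 0, -1.5], "delta_rot": [0, -0.011, 0]}, {"fingers": 1, "offset": [0, 0, -1.5], "delta_rot": [0, -0.011, 0]}, {"fingers": 1, "offset": [0, 0, -1.5], "delta_rot": [0, -0.011, 0]}, {"fingers": 1, "offset": [0, 0, 0], "delta_rot": [0, 0, 0]}])

```text
clock: 14.15
eef_pos: [0.5797, -0.0597, 0.0762]
eef_rot: [0.691, 0.723, -0.0, 0.001]
contact_force: [-0.3, -1.2, -1.5]
width: 0.0145
```

Emit:
move_arm(commands=[{"fingers": 1, "offset": [0, 0, 0], "delta_rot": [0, 0, 0]}, {"fingers": 1, "offset": [0, 0, 0], "delta_rot": [0, 0, 0]}])

```text
clock: 14.32
eef_pos: [0.5795, -0.0597, 0.0758]
eef_rot: [0.691, 0.722, -0.0, -0.0]
contact_force: [-0.7, 0.5, -1.9]
width: 0.0149
```

```bash
python3 st.py
```

```text
t 14.32 pos [ 0.5795 -0.0597  0.0758] q [ 6.914e-01  7.224e-01 -1.000e-04 -1.000e-04] F tool [ 0.5 -0.7  1.9] M tool [-0.07 -0.02 -0.04] w 0.0149
```

Emit:
move_arm(commands=[{"fingers": 1, "offset": [3, 0, 0], "delta_rot": [0, 0, 0]}, {"fingers": 1, "offset": [4, 0, 0], "delta_rot": [0, 0, 0]}, {"fingers": 1, "offset": [4, 0, 0], "delta_rot": [0, 0, 0]}])

```text
clock: 14.57
eef_pos: [0.5791, -0.0513, 0.0758]
eef_rot: [0.692, 0.722, -0.002, 0.001]
contact_force: [-0.5, -9.2, -2.4]
width: 0.0146
```

```bash
python3 st.py
```

```text
t 14.57 pos [ 0.5791 -0.0513  0.0758] q [ 0.6919  0.722  -0.0015  0.0011] F tool [-9.1 -0.9  2.5] M tool [-0.04 -1.99 -0.06] w 0.0146
```

Emit:
move_arm(commands=[{"fingers": 1, "offset": [4, 0, 0], "delta_rot": [0, 0, 0]}, {"fingers": 1, "offset": [4, 0, 0], "delta_rot": [0, 0, 0]}, {"fingers": 1, "offset": [4, 0, 0], "delta_rot": [0, 0, 0]}])

```text
clock: 14.82
eef_pos: [0.5786, -0.0421, 0.0759]
eef_rot: [0.693, 0.721, -0.003, 0.002]
contact_force: [-0.1, -11.3, -1.1]
width: 0.0148
```

```bash
python3 st.py
```

```text
t 14.82 pos [ 0.5786 -0.0421  0.0759] q [ 0.6926  0.7213 -0.0027  0.0021] F tool [-11.3  -0.5   1.1] M tool [ 0.09 -2.42 -0.08] w 0.0148
```

Emit:
move_arm(commands=[{"fingers": 1, "offset": [4, 0, 0], "delta_rot": [0, 0, 0]}, {"fingers": 1, "offset": [4, 0, 0], "delta_rot": [0, 0, 0]}, {"fingers": 1, "offset": [4, 0, 0], "delta_rot": [0, 0, 0]}, {"fingers": 1, "offset": [4, 0, 0], "delta_rot": [0, 0, 0]}])

```text
clock: 15.15
eef_pos: [0.5779, -0.0274, 0.076]
eef_rot: [0.693, 0.721, -0.003, 0.003]
contact_force: [-0.2, -12.8, 1.7]
width: 0.0146
```

```bash
python3 st.py
```

```text
t 15.15 pos [ 0.5779 -0.0274  0.076 ] q [ 0.6929  0.7211 -0.0034  0.0025] F tool [-12.8  -0.7  -1.6] M tool [ 0.17 -2.79 -0.06] w 0.0146
```

Emit:
move_arm(commands=[{"fingers": 1, "offset": [4, 0, 0], "delta_rot": [0, 0, 0]}, {"fingers": 1, "offset": [4, 0, 0], "delta_rot": [0, 0, 0]}, {"fingers": 1, "offset": [4, 0, 0], "delta_rot": [0, 0, 0]}, {"fingers": 1, "offset": [4, 0, 0], "delta_rot": [0, 0, 0]}])

```text
clock: 15.48
eef_pos: [0.5772, -0.0123, 0.0762]
eef_rot: [0.693, 0.721, -0.004, 0.003]
contact_force: [-0.9, -14.6, 3.1]
width: 0.0149
```

```bash
python3 st.py
```

```text
t 15.48 pos [ 0.5772 -0.0123  0.0762] q [ 0.693   0.7209 -0.0039  0.0029] F tool [-14.6  -1.5  -3. ] M tool [ 0.31 -3.05 -0.13] w 0.0149
```

Emit:
move_arm(commands=[{"fingers": 1, "offset": [0, 0, -0.5], "delta_rot": [0, 0.008, 0]}, {"fingers": 1, "offset": [1, 0, -0.3], "delta_rot": [0, 0, 0]}, {"fingers": 1, "offset": [3, 0, 0], "delta_rot": [0, 0, 0]}, {"fingers": 1, "offset": [3, 0, 0], "delta_rot": [0, 0, 0]}])

```text
clock: 15.82
eef_pos: [0.5768, -0.0027, 0.0765]
eef_rot: [0.693, 0.721, 0.0, -0.001]
contact_force: [0.4, -9.1, -1.3]
width: 0.0149
```

```bash
python3 st.py
```

```text
t 15.82 pos [ 0.5768 -0.0027  0.0765] q [ 6.927e-01  7.213e-01  2.000e-04 -1.300e-03] F tool [-9.1 -0.   1.3] M tool [-0.01 -2.07 -0.05] w 0.0149
```

Emit:
move_arm(commands=[{"fingers": 1, "offset": [2, 0, 0], "delta_rot": [0, 0, 0]}, {"fingers": 1, "offset": [2, 0, 0], "delta_rot": [0, 0, 0]}, {"fingers": 1, "offset": [2, 0, 0], "delta_rot": [0, 0, 0]}])

```text
clock: 16.07
eef_pos: [0.5765, 0.0036, 0.0766]
eef_rot: [0.693, 0.721, 0.0, -0.001]
contact_force: [-0.5, -9.7, -1.0]
width: 0.0149
```

```bash
python3 st.py
```

```text
t 16.07 pos [0.5765 0.0036 0.0766] q [ 6.925e-01  7.214e-01  2.000e-04 -1.300e-03] F tool [-9.6 -0.9  1. ] M tool [ 0.03 -2.01 -0.04] w 0.0149
```

Emit:
move_arm(commands=[{"fingers": 1, "offset": [1.5, 0, 0], "delta_rot": [0, 0, 0]}, {"fingers": 1, "offset": [1.5, 0, 0], "delta_rot": [0, 0, 0]}])

```text
clock: 16.23
eef_pos: [0.5763, 0.0067, 0.0766]
eef_rot: [0.692, 0.721, 0.0, -0.001]
contact_force: [0.0, -9.0, -1.1]
width: 0.0149
```

```bash
python3 st.py
```

```text
t 16.23 pos [0.5763 0.0067 0.0766] q [ 6.925e-01  7.214e-01  2.000e-04 -1.400e-03] F tool [-9.  -0.3  1.1] M tool [-0.04 -2.   -0.03] w 0.0149
```

Emit:
move_arm(commands=[{"fingers": 1, "offset": [1.5, 0, 0], "delta_rot": [0, 0, 0]}, {"fingers": 1, "offset": [1.5, 0, 0], "delta_rot": [0, 0, 0]}])

```text
clock: 16.4
eef_pos: [0.5762, 0.0093, 0.0766]
eef_rot: [0.692, 0.721, 0.0, -0.001]
contact_force: [-0.2, -12.4, -1.4]
width: 0.0147
```

```bash
python3 st.py
```

```text
t 16.4 pos [0.5762 0.0093 0.0766] q [ 0.6925  0.7214  0.     -0.0012] F tool [-12.3  -0.7   1.4] M tool [-0.06 -2.74 -0.04] w 0.0147
```

Emit:
move_arm(commands=[{"fingers": 1, "offset": [1, 0, 0], "delta_rot": [0, 0, 0]}, {"fingers": 1, "offset": [1, 0, 0], "delta_rot": [0, 0, 0]}])

```text
clock: 16.57
eef_pos: [0.5762, 0.0093, 0.0766]
eef_rot: [0.693, 0.721, -0.001, -0.0]
contact_force: [-0.1, -15.1, -0.4]
width: 0.015
```

```bash
python3 st.py
```

```text
t 16.57 pos [0.5762 0.0093 0.0766] q [ 6.928e-01  7.212e-01 -1.000e-03 -4.000e-04] F tool [-15.1  -0.7   0.4] M tool [ 0.04 -3.11 -0.04] w 0.015
```

Emit:
move_arm(commands=[{"fingers": 1, "offset": [1, 0, 0], "delta_rot": [0, 0, 0]}])

```text
clock: 16.65
eef_pos: [0.5762, 0.0093, 0.0766]
eef_rot: [0.693, 0.721, -0.001, -0.0]
contact_force: [-0.4, -16.2, 0.3]
width: 0.0148
```

```bash
python3 st.py
```

```text
t 16.65 pos [0.5762 0.0093 0.0766] q [ 0.693   0.721  -0.0015 -0.    ] F tool [-16.1  -1.   -0.2] M tool [-0.03 -3.5  -0.1 ] w 0.0148
```

Emit:
move_arm(commands=[{"fingers": 1, "offset": [1.5, 0, 0], "delta_rot": [0, 0.002, 0]}, {"fingers": 1, "offset": [1, 0, 0], "delta_rot": [0, 0.001, 0]}])

```text
clock: 16.82
eef_pos: [0.5762, 0.0094, 0.0766]
eef_rot: [0.693, 0.72, -0.002, -0.0]
contact_force: [0.2, -20.1, 0.5]
width: 0.015
```

```bash
python3 st.py
```

```text
t 16.82 pos [0.5762 0.0094 0.0766] q [ 6.935e-01  7.205e-01 -1.600e-03 -2.000e-04] F tool [-20.1  -0.5  -0.4] M tool [-0.01 -4.39 -0.12] w 0.015
```

Emit:
move_arm(commands=[{"fingers": 1, "offset": [1, 0, 0], "delta_rot": [0, 0.001, 0]}])

```text
clock: 16.9
eef_pos: [0.5762, 0.0094, 0.0766]
eef_rot: [0.694, 0.72, -0.002, -0.0]
contact_force: [1.0, -22.3, -0.1]
width: 0.0148
```

```bash
python3 st.py
```

```text
t 16.9 pos [0.5762 0.0094 0.0766] q [ 6.937e-01  7.203e-01 -1.700e-03 -2.000e-04] F tool [-22.3   0.2   0.1] M tool [ 0.05 -4.67 -0.15] w 0.0148
```

Seated: position has stopped at y = 0.0094 and total push is 22–23 N, about 14 N beyond drag. I'll hold briefly, relax most of the push, then open.

Emit:
move_arm(commands=[{"fingers": 1, "offset": [0.5, 0, 0], "delta_rot": [0, 0, 0]}, {"fingers": 1, "offset": [0, 0, 0], "delta_rot": [0, 0, 0]}, {"fingers": 1, "offset": [0, 0, 0], "delta_rot": [0, 0, 0]}, {"fingers": 1, "offset": [0, 0, 0], "delta_rot": [0, 0, 0]}, {"fingers": 1, "offset": [0, 0, 0], "delta_rot": [0, 0, 0]}])

```text
clock: 17.32
eef_pos: [0.5762, 0.0094, 0.0766]
eef_rot: [0.694, 0.72, -0.002, -0.0]
contact_force: [0.3, -20.2, 0.9]
width: 0.0147
```

```bash
python3 st.py
```

```text
t 17.32 pos [0.5762 0.0094 0.0766] q [ 6.939e-01  7.201e-01 -1.800e-03 -1.000e-04] F tool [-20.2  -0.5  -0.8] M tool [ 0.02 -4.51 -0.06] w 0.0147
```

Emit:
move_arm(commands=[{"fingers": 1, "offset": [-3, 0, 0], "delta_rot": [0, 0, 0]}, {"fingers": 1, "offset": [-3, 0, 0], "delta_rot": [0, 0, 0]}, {"fingers": 1, "offset": [-2, 0, 0], "delta_rot": [0, -0.004, 0]}, {"fingers": 1, "offset": [0, 0, 0], "delta_rot": [0, 0, 0]}])

```text
clock: 17.65
eef_pos: [0.5762, 0.0093, 0.0766]
eef_rot: [0.692, 0.722, 0.001, -0.002]
contact_force: [-0.3, -7.5, -0.4]
width: 0.0151
```

```bash
python3 st.py
```

```text
t 17.65 pos [0.5762 0.0093 0.0766] q [ 6.924e-01  7.215e-01  6.000e-04 -1.700e-03] F tool [-7.5 -0.6  0.3] M tool [ 0.01 -1.67 -0.  ] w 0.0151
```

Emit:
move_arm(commands=[{"fingers": 1, "offset": [-2.5, 0, 0], "delta_rot": [0, 0, 0]}, {"fingers": 0.6, "offset": [0, 0, 0], "delta_rot": [0, 0, 0]}, {"fingers": 0.4, "offset": [0, 0, 0], "delta_rot": [0, 0, 0]}, {"fingers": 0.3, "offset": [0, 0, 0], "delta_rot": [0, 0, 0]}, {"fingers": 0.3, "offset": [0, 0, 0], "delta_rot": [0, 0, 0]}])

```text
clock: 18.07
eef_pos: [0.5771, 0.0119, 0.0772]
eef_rot: [0.691, 0.723, 0.004, -0.003]
contact_force: [-0.9, -0.8, -0.3]
width: 0.0337
```

Emit:
move_arm(commands=[{"fingers": 0.3, "offset": [0, 0, 0], "delta_rot": [0, 0, 0]}, {"fingers": 0.3, "offset": [0, 0, 0], "delta_rot": [0, 0, 0]}, {"fingers": 0.3, "offset": [0, 0, -15], "delta_rot": [0, 0, 0]}, {"fingers": 0.3, "offset": [0, 0, -30], "delta_rot": [0, 0, 0]}, {"fingers": 0.3, "offset": [0, 0, -40], "delta_rot": [0, 0, 0]}])

```text
clock: 18.48
eef_pos: [0.5744, 0.0099, 0.1601]
eef_rot: [0.691, 0.723, 0.001, -0.005]
contact_force: [1.0, -0.8, -0.1]
width: 0.0598
```

Emit:
move_arm(commands=[{"fingers": 0.3, "offset": [0, 0, -20], "delta_rot": [0, 0, 0]}, {"fingers": 0.3, "offset": [0, 0, 0], "delta_rot": [0, 0, 0]}, {"fingers": 0.3, "offset": [0, 0, 0], "delta_rot": [0, 0, 0]}, {"fingers": 0.3, "offset": [0, 0, 0], "delta_rot": [0, 0, 0]}])

```text
clock: 18.82
eef_pos: [0.5759, 0.0096, 0.181]
eef_rot: [0.691, 0.722, 0.002, -0.003]
contact_force: [0.1, -0.1, -0.3]
width: 0.0609
```

```bash
python3 st.py; python3 -c "
from h import *
f=manip.grab_frame('wrist');save(f,'w6.png')"
```

```text
t 18.82 pos [0.5759 0.0096 0.181 ] q [ 0.6915  0.7224  0.0021 -0.0033] F tool [-0.1  0.1  0.3] M tool [-0.08 -0.04 -0.01] w 0.0609
```

View pics/w6.png

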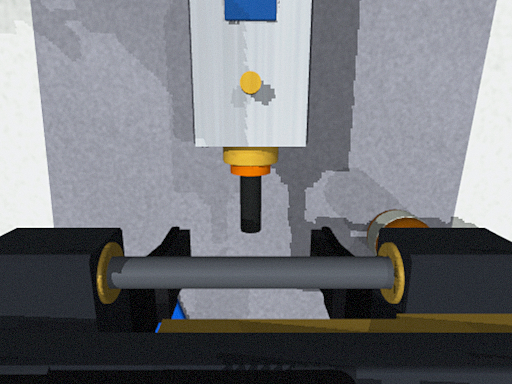

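The w6 view shows the orange collar (rows ~165–174) flush against the brass ring (rows ~148–165), with the tail straight and the fingers clear. Handing in.

```bash
python3 -c "
from bench import manip
print(manip.finish_job())"
```

```text
the job is handed in; nothing more can be done
None
```

The plunger is back in the pump with its collar on the brass ring, and I handed the job in at about 19 s on the robot's clock. No verdict was reported.

- **First grip:** I took the rod out of the rest by the middle and slid its tip about 67 mm into the bore, with almost no side force. Then I let go of it there.
- **Second grip:** I gripped the sagging tail at about 0.033 rad, levelled it and pushed. Part-way in, the drag rose to about 15 N because the rod was slightly out of line. Raising it about 0.8 mm and tilting it 0.008 rad brought the drag back to about 9 N.
- **Pressing on the ring:** The rod stopped firmly at the ring and was held for about 0.5 s. The total push was 20–22 N, which is about 11–15 N on the ring once the drag is taken off. Then I eased off and let go.

**Last checks:**
- The final wrist picture shows the collar flush with the ring, the tail straight and the fingers clear of the rod.
- The force on the tool is close to zero.
- The ring force is worked out from wrist force minus drag, not measured directly. My readings during the hold varied by about 2 N, so it may have been a little under the 15 N you asked for.
- I didn't measure the bottle, jar and tube rack again at the end, but the arm never came near them and no unexpected force showed.

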